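# Draw a hydraulic cylinder out of a stock bay and pack it in the order crate

### The job

The red hydraulic cylinder is wanted for an order. The shelf over its bay keeps you from lifting it out, so draw it out through the front of the rack until it is completely clear, then lay it flat in the free space of the yellow crate so that no part of it stands above the rim. Set it down gently rather than dropping it, and leave the other stock in the rack, the goods already in the crate and the loose things on the bench where they are.

Things in the scene. Friction and masses are not known exactly. Their poses are not given: they have to be found in the camera images.
- rack: Fixed bench-top stock rack, 380 mm wide, 204 mm deep: chipboard shelf on steel angle over three bays. Origin on the bench under the shelf's middle; front faces its -x. Bays at y = -100, 0, 100 mm (which part is in which varies), 96 mm clear width between 4 mm partitions, open only at the front, the bench as floor. Front corner posts 150 mm high at y = +-188 mm.
- rack_edge (a point): Middle of the shelf's front edge, 102 mm in front (-x) of the rack's origin, at the height of the underside of its metal edging, 72 mm above the bench: the clear height of the bays. The shelf's top is at 94 mm. Green and grey bins stand on it, up to 170 mm high, from 45 mm behind this edge backwards. Axes as the rack's.
- cylinder_centre (a point): Middle of the RED cylinder's barrel, 30 mm above its underside. x runs from fork to tail, z up. 197 mm long: 141 mm to the fork end (-x), 56 to the tail. Two square 60 x 60 mm end blocks, 28 mm long, so it does not roll; between them (28 mm either side of here) a barrel with tie rods, 52 mm wide and high. 0.6 to 0.9 kg, balances within 25 mm of here, on the fork side.
- cylinder_rod (a point): Middle of the red cylinder's bare piston rod: 16 mm diameter, 45 mm long between front end block and fork head, axis 30 mm above the underside, 78.5 mm to the -x side of the centre; same axes. Fingers can reach down on both sides of it. Pulled by the fork's shoulders, the cylinder slides along on the bench.
- cylinder_fork (a point): Middle of the dark steel fork head on the red cylinder's rod, 121 mm to the -x side of the centre: 40 mm long, 40 wide, 26 high, with square shoulders on the rod side, 12 mm each side of the rod. At the start it points out of the bay's front, and the front end block projects 28 to 52 mm beyond the shelf's edge.
- cylinder_tail (a point): Middle of the red cylinder's tail face, 56 mm to the +x side of the centre. At the start it is inside one of the bays, the cylinder lying on the bench parallel to the bay within 3 degrees.
- crate: Fixed yellow crate, open at the top, 300 x 200 mm outside, rim 75 mm above the bench, walls and floor 5 mm thick. Origin on the bench under its middle, x along its length. Packed already: two cartons end to end along its -y wall (y = -95 to -37 mm, 60 mm high from the bench), a tin at the -x end of the remaining lane.
- crate_free (a point): Middle of the free space in the crate, on its floor, 5 mm above the bench, at x = 26, y = 30 mm from the crate's origin; axes as the crate's. Free for the red cylinder: 119 mm to either side along x, 65 mm to either side along y. Either way round will do.
- blue_cylinder: A blue cylinder of the same make in another bay; stays. Origin at its underside below the middle of the barrel.
- boxed_part: Cardboard carton 120 x 64 x 56 mm in another bay; stays. Origin at the centre of its underside.
- crate_carton_a: Carton 130 x 55 x 55 mm packed in the crate, nearer the tin; stays. Origin at the centre of its underside.
- crate_carton_b: Carton 130 x 55 x 55 mm packed in the crate, the other one; stays. Origin at the centre of its underside.
- crate_tin: Tin, 44 mm diameter, 58 mm high, standing in the crate; stays. Origin at the centre of its underside.
- wrench: Wrench lying on the bench beyond the work; stays.
- pulley: Steel belt pulley 90 mm in diameter on the bench beyond the work; stays.
- grease_tin: Tin 72 mm in diameter, 100 mm high, on the bench beyond the crate; stays.

How it is judged (in metres and radians):
On the way:
1. the red cylinder has been drawn out through the front of its bay, its tail clear of the shelf's edge (x of each of cylinder_tail, cylinder_centre in the frame of rack below -0.104 m), for 0.1 s.
At the end, for the whole second after the job is handed in: The red cylinder lies at rest inside the crate, flat, no part above the 75 mm rim (tail centre below 44 mm, fork centre below 55 mm above the bench). The other two parts in the rack and the cartons and tin in the crate are within 30 mm of where they were (x of cylinder_tail in the frame of crate between -0.146 and 0.146 m and y of cylinder_tail in the frame of crate between -0.096 and 0.096 m and x of cylinder_fork in the frame of crate between -0.146 and 0.146 m and y of cylinder_fork in the frame of crate between -0.096 and 0.096 m and z of cylinder_tail in the frame of crate below 0.044 m and z of cylinder_fork in the frame of crate below 0.055 m and linear speed of cylinder below 0.02 m/s and distance of each of blue_cylinder, boxed_part, crate_carton_a, crate_carton_b, crate_tin from where it was at the start of the episode below 0.03 m); the robot touches nothing.
It fails at once if other stock in the rack is shifted by more than 30 mm (distance of any of blue_cylinder, boxed_part from where it was at the start of the episode above 0.03 m).
It fails at once if goods already in the crate are shifted by more than 30 mm (distance of any of crate_carton_a, crate_carton_b, crate_tin from where it was at the start of the episode above 0.03 m).
It fails at once if the wrench, pulley or grease tin on the bench is shifted by more than 50 mm (distance of any of wrench, pulley, grease_tin from where it was at the start of the episode above 0.05 m).
It fails at once if the cylinder is dropped or thrown: out of the fingers it moves faster than 0.7 m/s (a fall of about 25 mm) (contact force between the fingers and cylinder below 0.05 N and linear speed of cylinder above 0.7 m/s).
It also fails if it takes over 51 s, if anything falls off the work surface, if the arm or the gripper's body presses on something with over 40 N, if the wrist force passes 120 N, or if a joint passes its speed limit or range.

### The arm

A 6-joint arm with a two-finger parallel gripper is mounted at the origin on the work surface. World frame = base frame: x ahead of the robot, y to its left, z up, the work surface at z = 0. Lengths are in mm, angles in degrees, forces in N, time in s.
With the tool pointing down it reaches from about 350 to 850 mm from the base axis. Payload 8.1 kg.
Tool frame: the origin (TCP) lies at the very end of the fingers, on their centre line; the grasp point (between the pads) lies 19 mm behind it; z points along the fingers, y is the direction in which the jaws open and shut (so a half turn about z gives the same grasp; the last joint's range is limited). The gripper opens to 85 mm and grips with 20 to 120 N. Pads are 22 mm wide; open, the fingers measure 114 mm over their backs; the gripper's body (76 mm by 85 mm) begins 54 mm behind the grasp point. The pads swing forward as they close: fully open they stand 13 mm farther back than shut.
Start: joints at [-68.491, 7.471, 85.268, -0, 87.261, -4.893], TCP at [266.819, -537.413, 231.292] pointing down, gripper open.
Joint ranges: [-169.43, 169.43], [-51.17, 129.36], [1.28, 143.12], [-76.62, 256.62], [0, 156.53], [-152.29, 152.29]. Speed limits (degrees/s): [136.94, 136.94, 159.86, 180, 180, 180].

### API

Orientations are given as [roll, pitch, yaw] about the fixed x, y, z axes, in that order (R = Rz(yaw) Ry(pitch) Rx(roll)).
In Python, from bench import sensors, viewer, job gives the robot as it stands.
- The arm moves only by the shell command python3 -m pendant 'ROWS' [FORCE]. ROWS is JSON, one flat list of numbers, 5 for each row, row after row: the shift along the world's x, y, z in mm, then the turn about the world's z in rad, then the finger opening in mm, from 0 to 85.4. In form: [x, y, z, twist, hand, x, y, z, twist, hand, ...]. A call has 1 to 12 rows; each row shifts and turns the pose as measured when the row begins; what a row does not reach is not made up. A row lasts 1/12 s, in which the tool goes at most 41.7 mm and 7.16 degrees, less where a joint would pass 70% of its speed; a pose out of reach is approached as far as the arm can. A call with a gripper value outside its range is refused whole. The fingers move at their own pace and stop on an object; FORCE is the grip in N (left out, the last holds). Time passes only in rows, so rows that do not move let the fingers close. It gives the time, the measured TCP pose, the force and the opening at its end, in the units of the state.
- sensors.sense(): the state, without advancing time (a new reading comes with each control period).
- viewer.snapshot(name): name is "side" or "top"; returns a dict with "frame" (420x560x3 uint8, blue, green, red), "z_map" (420x560 float32, mm along the optical axis (not along the pixel's ray), 0 where there is no reading), "fx", "fy", "cx", "cy" (pixels), "k1" (the pictures are not rectified: a ray, as slopes to the right and down, at radius r is drawn at 1 + k1 r^2 times it, then the intrinsics apply), "view" (4x4, takes a point from world to camera coordinates). Camera axes: x right, y down, z forward; pixel columns grow to the right and rows downward; lengths in mm; the calibration is good to about 2 mm. A picture is of the moment at which its call begins.
- job.hand_in(): hands the job in, once; it reports no verdict.
The state is a dict: "time": time; "joint_pos": joint angles; "qd": joint speeds; "joint_efforts": joint torques, N m; "tool_pos": TCP position; "tcp_rot": TCP orientation; "ft_force": force on the tool from outside, world axes, zero at the start; "wrist_torque": the same for the moment, N m; "finger_gap": finger opening in mm.
Only numpy, scipy, OpenCV 4.12 (cv2) and the standard library are available. Lean on these libraries where they do the work, as an engineer would, in place of code of your own. Each camera call takes 0.05 s, during which the arm holds its last target.

## Working session

There is one attempt and no reset: what is moved stays moved. The work goes in short steps, Python scripts to look and compute and a shell command to move; the robot and the scene stay as the last step left them, time stands still between calls to the robot, and variables do not carry over. Pictures are saved under pics/ and viewed, and the job is handed in when it is done.

```bash
ls; mkdir -p pics
python3 - <<'E'
from bench import sensors, viewer
import cv2, numpy as np, pickle
print(sensors.sense())
for n in("side","top"):
    s=viewer.snapshot(n); cv2.imwrite(f"pics/{n}0.png",s["frame"]); pickle.dump(s,open(f"{n}0.pkl","wb"))
    print(n,{k:s[k] for k in("fx","fy","cx","cy","k1","view")}, (s["z_map"]>0).mean())
E
```

```text
pics
{'time': 0.0, 'joint_pos': array([-6.84923412e+01,  7.51292871e+00,  8.53310509e+01,  1.01018828e-03,
        8.72621961e+01, -4.89367103e+00]), 'qd': array([-0.04438855, -0.13881672,  0.0084386 , -0.08241677,  0.00779324,
        0.01971212]), 'joint_efforts': array([ 2.74446265e-04, -5.69398284e+01, -5.00548983e+01, -3.84692248e-04,
        1.50016072e-02,  6.26926453e-05]), 'tool_pos': array([ 266.60644598, -536.88513934,  230.25018303]), 'tcp_rot': array([-1.79894297e+02, -1.00627806e-02,  2.64012714e+01]), 'ft_force': array([-0.14981086, -0.05160015, -0.41281684]), 'wrist_torque': array([-0.00111936,  0.01090138,  0.03759038]), 'finger_gap': 85.79571344342027}
side {'fx': 529.6956016994244, 'fy': 529.6956016994244, 'cx': 278.09853662712703, 'cy': 208.39681296719533, 'k1': -0.10623509425673532, 'view': array([[ 3.10725418e-01,  9.50362448e-01,  1.61534140e-02,
        -1.99201161e+02],
       [ 7.37016201e-01, -2.30169626e-01, -6.35475462e-01,
        -4.00954797e+02],
       [-6.00213990e-01,  2.09363706e-01, -7.71952074e-01,
         1.80597251e+03],
       [ 0.00000000e+00,  0.00000000e+00,  0.00000000e+00,
         1.00000000e+00]])} 0.9960459183673469
top {'fx': 455.5570283640153, 'fy': 455.5570283640153, 'cx': 281.5451839423179, 'cy': 206.94049661579945, 'k1': -0.10823462256992891, 'view': array([[-6.86803901e-03, -9.99972101e-01, -2.93719710e-03,
         2.18079825e+01],
       [-9.91803676e-01,  7.18664179e-03, -1.27568885e-01,
         6.18501798e+02],
       [ 1.27586434e-01,  2.03697480e-03, -9.91825364e-01,
         1.29543642e+03],
       [ 0.00000000e+00,  0.00000000e+00,  0.00000000e+00,
         1.00000000e+00]])} 0.9959098639455782
```

View pics/side0.png

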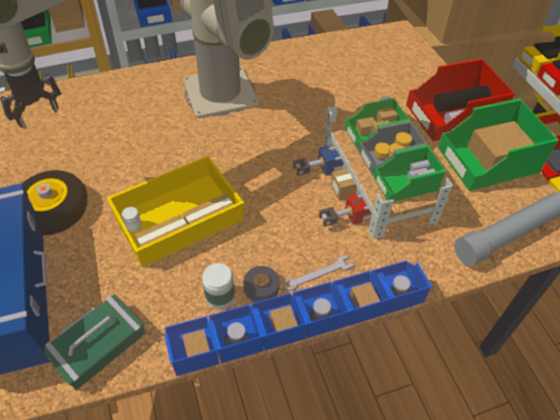

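View pics/top0.png

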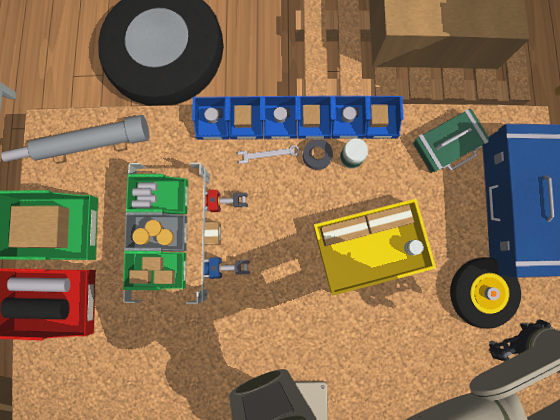

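The top view shows the red cylinder's front block at about (213,200), its fork at (240,199), and the crate centred near (375,246), with its free lane on the lower side and the tin at (416,247). Next I'll measure these with the depth maps.

```bash
cat > h.py <<'E'
import numpy as np, cv2
def pts(s):
    h,w=s["z_map"].shape
    K=np.array([[s["fx"],0,s["cx"]],[0,s["fy"],s["cy"]],[0,0,1.]])
    u,v=np.meshgrid(np.arange(w,dtype=float),np.arange(h,dtype=float))
    n=cv2.undistortPoints(np.stack([u.ravel(),v.ravel()],1)[:,None],K,np.array([s["k1"],0,0,0.]))[:,0]
    z=s["z_map"].ravel()
    c=np.c_[n*z[:,None],z]
    V=s["view"]
    P=(c-V[:3,3])@V[:3,:3]
    return P.reshape(h,w,3)
def hsv(s): return cv2.cvtColor(s["frame"],cv2.COLOR_BGR2HSV)
E
python3 - <<'E'
import pickle,numpy as np,cv2
from h import *
for n in("top","side"):
    s=pickle.load(open(n+"0.pkl","rb")); P=pts(s);H=hsv(s); h,sa,v=H[...,0],H[...,1],H[...,2]
    np.set_printoptions(precision=1,suppress=True)
    fl=P[380:410,200:230] if n=="top" else P[120:150,80:120]
    print(n,"bench z",np.median(fl[...,2]))
    X,Y,Z=P[...,0],P[...,1],P[...,2]
    red=((h<6)|(h>172))&(sa>140)&(v>60)&(Z<90)&(Z>5)&(X>200)&(X<900)&(abs(Y)<500)
    k,l,st,c=cv2.connectedComponentsWithStats(red.astype(np.uint8))
    for i in range(1,k):
        if st[i,4]>25:
            Q=P[l==i]; print("red",st[i],np.percentile(Q,[2,50,98],axis=0).ravel())
    yel=(h>20)&(h<32)&(sa>170)&(Z>70)&(Z<82)&(Y<100)
    Q=P[yel]; r=cv2.minAreaRect(Q[:,:2].astype(np.float32)); print("rim",len(Q),np.median(Q[:,2]),r,cv2.boxPoints(r))
    # shelf/edging region
    m=(Z>60)&(Z<165)&(Y>50)&(Y<520)&(X>380)&(X<860)
    Q=P[m]; print("rackregion",np.percentile(Q,[1,50,99],axis=0))
    d=(Z>20)&(Z<60)&(v<110)&(Y>0)&(Y<260)&(X>400)
    k,l,st,c=cv2.connectedComponentsWithStats(d.astype(np.uint8))
    for i in range(1,k):
        if st[i,4]>25:
            Q=P[l==i]; print("dark",st[i],np.percentile(Q,[2,50,98],axis=0).ravel())
    f=cv2.resize(s["frame"][140:320,100:280] if n=="top" else s["frame"][90:250,280:460],None,fx=3.3,fy=3.3,interpolation=2); cv2.imwrite(f"pics/{n}0z.png",f)
E
```

```text
top bench z 0.32229660502547874
red [206 190  14  22 219] [610.7 204.4  13.5 634.7 218.7  60.2 666.8 237.6  66.1]
rim 995 76.0303250283358 ((490.212890625, -349.6438903808594), (563.1204223632812, 290.93756103515625), 84.05101013183594) [[ 316.3 -614.6]
 [ 605.7 -644.8]
 [ 664.1  -84.7]
 [ 374.7  -54.5]]
rackregion [[384.2 211.5  61. ]
 [556.5 334.9  96.8]
 [850.2 495.3 158.8]]
dark [201  99  24   6 112] [942.6 190.4  21.6 945.  223.5  39.6 946.6 259.   58.9]
dark [231  99  29   5 137] [941.7  83.9  21.  944.2 126.4  39.9 945.8 168.2  58.9]
dark [266  98  21   6  98] [941.5   1.7  22.1 943.8  32.2  40.3 946.   62.3  58.7]
dark [215 108   7  13  50] [888.5 199.2  27.5 908.3 205.   39.9 923.6 215.4  49.4]
dark [234 125  17   2  31] [869.1 111.6  20.8 870.4 135.4  29.5 872.1 158.2  35.6]
dark [233 192  15  15 140] [623.2 120.7  26.9 642.3 145.9  43.5 660.5 160.   49.2]
dark [234 260  16  14 148] [427.2 115.1  22.  444.6 140.3  43.5 464.6 153.   48.2]
side bench z -1.5135139790794672
red [347 194  23  30 328] [613.6 203.1   8.3 657.9 218.   53.8 670.9 246.6  62.5]
rim 1028 73.28824860806152 ((491.6080322265625, -341.75799560546875), (547.4373168945312, 293.0805358886719), 85.21298217773438) [[ 322.7 -602.3]
 [ 614.8 -626.8]
 [ 660.5  -81.2]
 [ 368.4  -56.8]]
rackregion [[386.6 235.2  62.1]
 [595.6 337.7 110.1]
 [851.9 489.7 162.8]]
dark [319 150  24  21 162] [419.  198.6  21.2 467.1 214.   36.4 475.6 253.6  57.1]
dark [293 158  18  17 193] [424.8 115.3  22.5 455.2 135.9  38.1 468.8 154.2  45.2]
dark [319 208  20  18 193] [625.3 120.7  21.9 649.9 143.8  38.8 664.7 159.7  45.5]
dark [391 285  21  11  91] [897.6 200.7  33.1 918.8 214.   40.5 923.5 247.6  46.2]
dark [387 301   6   9  27] [941.8 172.7  23.2 944.9 179.5  41.  946.7 182.5  56.5]
dark [313 309  20  10  71] [906.5   0.6  33.1 920.   17.9  40.  923.5  40.7  44.1]
dark [347 313   6   9  28] [940.1  68.7  21.7 944.7  75.3  39.7 946.5  78.3  57.9]
```

```bash
python3 -c "
import cv2,numpy as np
a=cv2.imread('pics/top0z.png')[:520];b=cv2.imread('pics/side0z.png')[:520]
cv2.imwrite('pics/z0.png',cv2.resize(np.hstack([a,b]),(800,355)))"
```

```text
(no output)
```

View pics/z0.png

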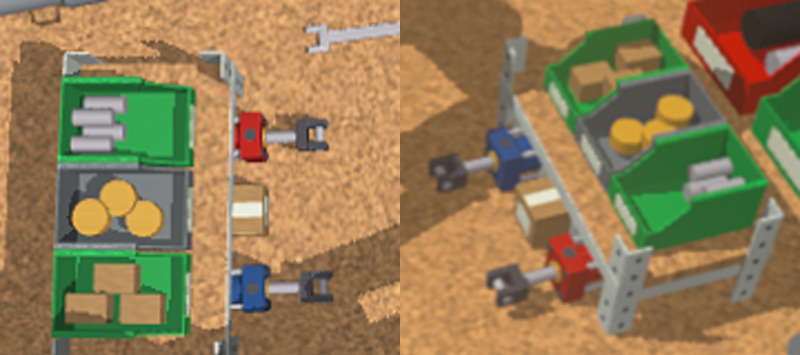

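Run:
```python
import pickle,numpy as np,cv2
from h import *
np.set_printoptions(precision=1,suppress=True)
for n in("top","side"):
    s=pickle.load(open(n+"0.pkl","rb")); P=pts(s);H=hsv(s); h,sa,v=H[...,0],H[...,1],H[...,2]
    X,Y,Z=P[...,0],P[...,1],P[...,2]
    m=(X>590)&(X<690)&(Y>110)&(Y<164)&(Z>35)&(Z<55); Q=P[m]; print(n,"fork",len(Q),Q.min(0),Q.max(0),Q.mean(0))
    m=(X>600)&(X<685)&(Y>163)&(Y<200)&(Z>30)&(Z<55); Q=P[m]; print(n,"rod",len(Q),Q.min(0),Q.max(0),Q.mean(0)); 
    if len(Q)>4: print(np.polyfit(Q[:,1],Q[:,0],1))
    m=(X>590)&(X<690)&(Y>195)&(Y<250)&(Z>54)&(Z<70)&((h<8)|(h>170))&(sa>120); Q=P[m]; print(n,"block",len(Q),Q.min(0),Q.max(0),Q.mean(0))
    m=(X>380)&(X<700)&(Y>-330)&(Y<0)&(Z>69)&(Z<81)&(h>18)&(h<34)&(sa>120)
    r=cv2.minAreaRect(P[m][:,:2].astype(np.float32)); b=cv2.boxPoints(r);print("rim",m.sum(),r,b)
    m=(X>380)&(X<700)&(Y>-330)&(Y<0)&(Z>52)&(Z<66)&(sa<110); r=cv2.minAreaRect(P[m][:,:2].astype(np.float32));print('cartons/tin?',m.sum(),r)
    # shelf front edge: min Y of Z in 80..105 by X
    for x0 in range(430,780,40):
        m=(X>x0)&(X<x0+40)&(Z>85)&(Z<103)&(Y>150)&(Y<400); 
        if m.sum()>10: print(x0+20,np.percentile(Y[m],[0,3,10]),np.median(Z[m]))
    m=(Z>110)&(Z<156)&(Y>190)&(Y<290)&(X>400)&(X<860)
    k,l,st,c=cv2.connectedComponentsWithStats(m.astype(np.uint8))
    for i in range(1,k):
        if st[i,4]>5: print("post?",st[i],P[l==i].min(0),P[l==i].max(0))
```

```text
top fork 151 [622.1 120.9  35.1] [663.8 163.6  50.4] [643.3 141.8  43.2]
top rod 67 [634.6 163.1  30.1] [650.7 199.1  45.5] [641.4 180.5  37.3]
[ -0. 650.]
top block 179 [610.7 203.9  54. ] [668.1 239.9  69.2] [638.9 218.9  60.9]
rim 630 ((495.9465026855469, -225.8635711669922), (207.6605987548828, 264.4100036621094), 13.896791458129883) [[ 363.4 -122.5]
 [ 426.9 -379.1]
 [ 628.5 -329.3]
 [ 565.   -72.6]]
cartons/tin? 593 ((552.5534057617188, -216.3870086669922), (51.766929626464844, 236.74008178710938), 10.262551307678223)
450 [239.3 242.3 248.3] 94.01715553556224
490 [238.8 242.1 250.6] 94.56101063150044
530 [238.4 240.3 246.5] 94.15801894761265
570 [237.7 241.  249.4] 94.5252818011509
610 [237.5 241.3 248. ] 94.68967362792353
650 [236.6 239.8 249.1] 94.87175595708973
690 [237.  239.3 248.7] 93.90737112753155
730 [237.3 239.2 262. ] 92.94940724104207
post? [190 163  13  15  83] [695.7 238.3 110.4] [727.5 267.7 153.3]
post? [182 178   6  35  98] [594.7 280.6 110.2] [691.2 289.9 132.8]
post? [182 214   5  37 106] [491.1 281.5 110.2] [589.7 289.4 134. ]
post? [182 252   4  32  90] [40
[... 343 characters left out ...]
 267.6577453613281), 13.9516019821167) [[ 360.2 -119.8]
 [ 424.7 -379.6]
 [ 631.3 -328.3]
 [ 566.8  -68.5]]
cartons/tin? 621 ((558.6898803710938, -216.09178161621094), (28.976177215576172, 236.7101287841797), 14.291935920715332)
450 [235.6 238.1 241.7] 92.18672215327658
490 [236.4 238.4 244.5] 91.63370644882906
530 [236.6 237.8 243.9] 92.13346045572308
570 [235.  237.6 241.4] 91.50149155269179
610 [234.8 238.5 248.1] 92.88465769788314
650 [235.2 237.7 244.8] 92.49228366942256
690 [234.9 236.8 244.1] 91.14773310274153
730 [233.6 237.6 248.1] 90.73184581421762
post? [347 122  45  77 341] [400.5 281.1 110.3] [694.2 289.9 132.2]
post? [374 194  20  19 205] [695.9 235.9 110. ] [732.1 270.6 153.5]
```

```bash
python3 - <<'E'
import pickle,numpy as np,cv2
from h import *
np.set_printoptions(precision=1,suppress=True)
for n in("top","side"):
    s=pickle.load(open(n+"0.pkl","rb")); P=pts(s);H=hsv(s); h,sa,v=H[...,0],H[...,1],H[...,2]
    X,Y,Z=P[...,0],P[...,1],P[...,2]
    m=(X>350)&(X<700)&(Y>-430)&(Y<0)&(Z>69)&(Z<81)&(h>18)&(h<34)&(sa>120)
    r=cv2.minAreaRect(P[m][:,:2].astype(np.float32)); b=cv2.boxPoints(r);print(n,"rim",m.sum(),r,b.ravel())
    # cylinder axis from dx/dy of mid-x per row slices
    for lo,hi in((125,155),(165,195),(206,228)):
        m=(Y>lo)&(Y<hi)&(X>600)&(X<685)&(Z>15)
        if hi==228: m&=(Z>50)&((h<8)|(h>170))
        Q=P[m]; print((lo+hi)/2,"midx",np.percentile(Q[:,0],[3,97]),np.percentile(Q[:,0],[3,97]).mean())
E
python3 -m pendant '[38,40,-4,0.12,85,38,40,-4,0.12,85,18,38,0,0.12,85,18,38,0,0.12,85,18,38,0,0.12,85,18,38,0,0.12,85,18,38,0,0.12,85,18,38,0,0.12,85,18,38,0,0.1,85,18,38,0,0.1,85,18,38,0,0,85,18,38,0,0,85]' 60
```

```text
top rim 1037 ((500.72210693359375, -247.121826171875), (208.707275390625, 307.985107421875), 13.862732887268066) [ 362.5 -122.6  436.3 -421.6  638.9 -371.6  565.1  -72.6]
140.0 midx [623.1 663.1] 643.1066856548816
180.0 midx [634.9 650. ] 642.4713906486052
217.0 midx [611.7 666.6] 639.1133963131556
side rim 1120 ((500.53558349609375, -244.33859252929688), (213.31161499023438, 309.0926513671875), 14.14011287689209) [ 359.4 -120.5  434.9 -420.3  641.7 -368.1  566.2  -68.4]
140.0 midx [623.8 664.5] 644.1338692288697
180.0 midx [635.1 650.2] 642.6379281528059
217.0 midx [611.6 669.6] 640.5992310880972
time: 1.1
tool_pos: [497.0, -96.2, 217.7]
tcp_rot: [-179.5, -0.0, 95.3]
ft_force: [0.1, -0.3, 0.5]
finger_gap: 85.0
```

```bash
python3 -m pendant '[19,35,-8,-0.045,85,19,35,-8,0,85,19,35,-8,0,85,19,35,-8,0,85,19,35,-8,0,85,19,35,-8,0,85,17,33,-8,0,85,10,20,-8,0,85,0,0,0,0,85]'
```

```text
time: 1.85
tool_pos: [638.5, 184.2, 148.2]
tcp_rot: [-179.4, -0.1, 93.0]
ft_force: [-0.9, -1.6, -1.5]
finger_gap: 85.3
```

```bash
python3 -m pendant '[4,-9,0,0,85,0,0,-25,0,85,0,0,-30,0,85,0,0,-30,0,85,0,0,-25,0,85,0,0,-15,0,85,0,0,0,0,85]'; python3 -c "
from bench import viewer;import cv2,pickle
o=[]
for n in('side','top'):
    s=viewer.snapshot(n);pickle.dump(s,open(n+'1.pkl','wb'));f=s['frame'];o.append(f[110:270,260:420] if n=='side' else f[130:290,130:290])
cv2.imwrite('pics/a1.png',cv2.resize(cv2.hconcat(o),(800,400),interpolation=2))"
```

```text
time: 2.43
tool_pos: [643.5, 167.2, 20.3]
tcp_rot: [-179.6, 0.1, 93.0]
ft_force: [-1.1, -0.3, -1.6]
finger_gap: 85.0
```

View pics/a1.png

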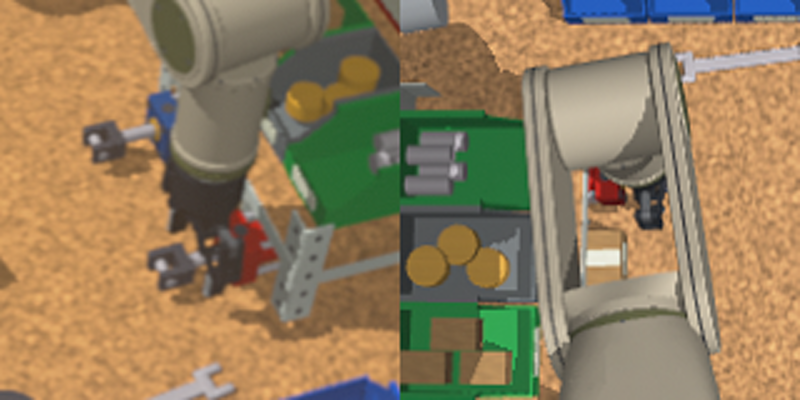

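The side view shows the fingers between the fork and the front block, straddling the rod. I'll close on the rod.

```bash
python3 -m pendant '[-1,6,-6,0,85,0,1,-3,0,60,0,0,0,0,40,0,0,0,0,10,0,0,0,0,10,0,0,0,0,10,0,0,0,0,10,0,0,0,0,10,0,0,0,0,10]' 40
```

```text
time: 3.28
tool_pos: [649.7, 175.1, 23.8]
tcp_rot: [179.6, -0.0, 93.0]
ft_force: [-0.3, -0.8, 0.7]
finger_gap: 14.0
```

```bash
python3 -c "
from bench import viewer,sensors;import cv2,pickle
print(sensors.sense())
o=[]
for n in('side','top'):
    s=viewer.snapshot(n);pickle.dump(s,open(n+'2.pkl','wb'));f=s['frame'];o.append(f[150:250,290:390] if n=='side' else f[160:260,170:270])
cv2.imwrite('pics/a2.png',cv2.resize(cv2.hconcat(o),(800,400),interpolation=2))"
```

```text
{'time': 3.2833, 'joint_pos': array([ 1.07527481e+01,  2.80109287e+01,  8.29307850e+01, -5.73028099e-02,
        6.86200286e+01,  7.78501536e+00]), 'qd': array([ 0.01703028, -0.05930288, -0.00166393,  0.02058401,  0.00556438,
       -0.04608833]), 'joint_efforts': array([  0.13601077, -70.15351295, -45.58598399,   0.22171597,
        -0.27934927,   0.18821084]), 'tool_pos': array([649.6922684 , 175.14947182,  23.84760143]), 'tcp_rot': array([ 1.79558542e+02, -6.33854918e-03,  9.29884429e+01]), 'ft_force': array([-0.304192  , -0.75884677,  0.67135575]), 'wrist_torque': array([-0.06667831,  0.12017386,  0.15496352]), 'finger_gap': 14.035885211443262}
```

View pics/a2.png

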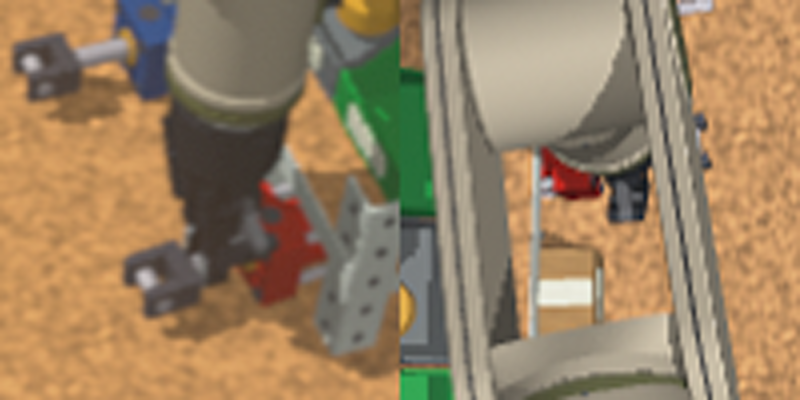

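```bash
python3 -m pendant '[0,-6,-2,0,10,0,-8,0,0,10,0,-8,0,0,10,0,-8,0,0,10]' 40;  python3 -c "
from bench import viewer,sensors;import cv2,pickle
o=[]
for n in('side','top'):
    s=viewer.snapshot(n);pickle.dump(s,open(n+'3.pkl','wb'));f=s['frame'];o.append(f[150:250,290:390] if n=='side' else f[160:260,170:270])
cv2.imwrite('pics/a3.png',cv2.resize(cv2.hconcat(o),(800,400),interpolation=2))"
```

```text
time: 3.72
tool_pos: [651.2, 150.8, 23.8]
tcp_rot: [179.3, -0.5, 93.1]
ft_force: [0.5, 2.3, -2.7]
finger_gap: 14.1
```

View pics/a3.png

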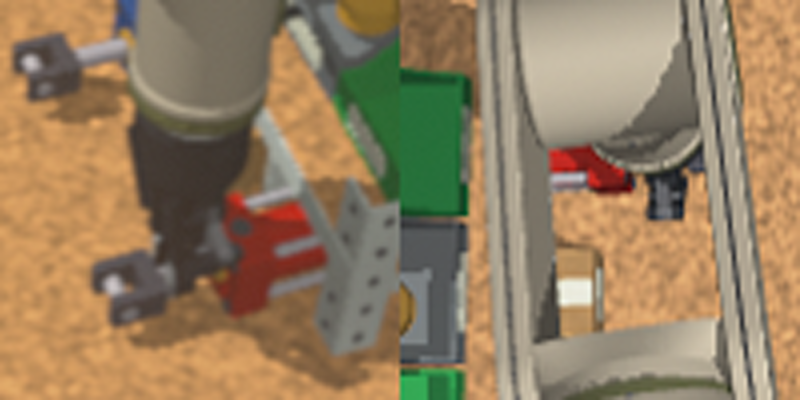

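Run:
```python
import pickle,numpy as np
from h import *
np.set_printoptions(precision=1,suppress=True)
for n in("side","top"):
  for k in "023":
    s=pickle.load(open(n+k+".pkl","rb")); P=pts(s);H=hsv(s); h,sa,v=H[...,0],H[...,1],H[...,2]
    X,Y,Z=P[...,0],P[...,1],P[...,2]
    m=(X>590)&(X<690)&(Y>150)&(Y<234)&(Z>4)&(Z<90)&((h<8)|(h>170))&(sa>120)
    print(n,k,"block",m.sum(),np.percentile(P[m],[1,50,90,99],axis=0).ravel())
    m=(X>600)&(X<690)&(Y>60)&(Y<155-(24 if k=="3" else 0))&(Z>8)&(Z<70); print("  fork",np.percentile(P[m],[1,50,99],axis=0).ravel() if m.sum() else 0)
```

```text
side 0 block 304 [610.8 202.3   7.3 658.9 214.9  55.1 669.5 228.6  60.4 671.4 231.6  63.3]
  fork [622.7 120.5  15.6 644.9 136.8  36.3 665.1 154.7  45.6]
side 2 block 196 [620.5 205.4   7.1 673.2 221.4  49.6 677.4 230.6  59.9 679.2 233.4  63. ]
  fork [634.3 122.1  16.4 654.5 137.5  36.2 677.9 154.5  46.5]
side 3 block 325 [622.2 181.3   8.2 670.6 202.6  50.2 680.  226.9  60.1 682.4 233.4  63. ]
  fork [635.5  97.8  14.8 657.  113.5  37.  677.4 130.7  45.8]
top 0 block 206 [610.7 203.9  11.  632.1 215.8  60.5 663.  229.7  64.  667.1 231.3  66.7]
  fork [619.5  75.2   8.6 642.8 135.9  41.8 666.3 154.1  49.3]
top 2 block 84 [617.  203.7   9.7 623.1 218.5  59.  632.5 229.5  63.1 641.7 231.9  65.8]
  fork [624.8  77.3   8.6 667.5 123.5  35.6 689.1 129.5  52.8]
top 3 block 133 [621.  179.3  19.1 633.5 202.6  56.9 644.9 226.1  63.4 648.5 231.9  66. ]
  fork [622.5  62.    8.  639.1 124.4  43.6 689.1 130.8  46.7]
```

The fork is still at the same height, so the cylinder slides flat. It has shifted about 10 mm sideways but has room, so I'll keep pulling and correct it slightly back in x.

```bash
python3 -m pendant '[-1,-8,0,0,10,-1,-10,0,0,10,-1,-10,0,0,10,-1,-10,0,0,10,-1,-10,0,0,10,-1,-10,0,0,10,0,-10,0,0,10,0,-10,0,0,10,0,-10,0,0,10,0,-10,0,0,10,0,-8,0,0,10,0,-4,0,0,10]' 40;  python3 -c "
from bench import viewer,sensors;import cv2,pickle
o=[]
for n in('side','top'):
    s=viewer.snapshot(n);pickle.dump(s,open(n+'4.pkl','wb'));f=s['frame'];o.append(f[110:270,260:420] if n=='side' else f[130:290,130:290])
cv2.imwrite('pics/a4.png',cv2.resize(cv2.hconcat(o),(800,400),interpolation=2))"
```

```text
time: 4.82
tool_pos: [643.9, 28.1, 23.5]
tcp_rot: [179.3, -0.5, 93.0]
ft_force: [-0.3, 4.6, 0.3]
finger_gap: 14.4
```

View pics/a4.png

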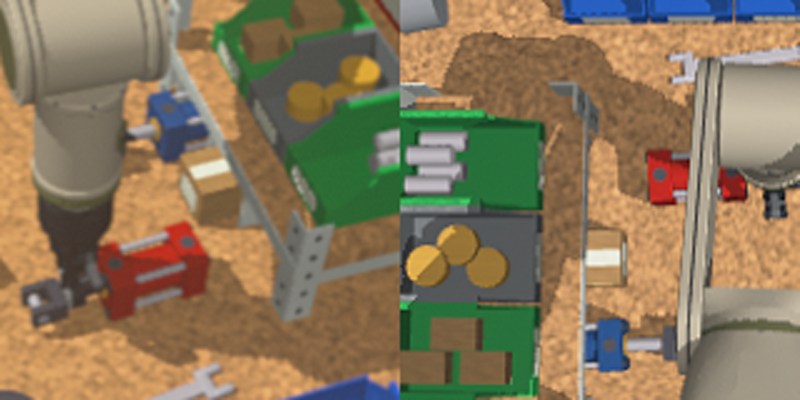

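The red cylinder is fully out: in the top crop its tail block sits at about (665,177), with the shelf edge at column 585. I'll release it, go up, and move aside to measure it.

```bash
python3 -m pendant '[0,0,0,0,60,0,0,0,0,85,0,0,0,0,85,0,0,0,0,85,0,0,15,0,85,0,0,30,0,85,0,0,30,0,85,0,-20,30,0,85,0,-40,10,0,85,0,-40,0,0,85,0,-40,0,0,85,0,-20,0,0,85]';  python3 - <<'E'
from bench import viewer,sensors;import cv2,pickle,numpy as np
from h import *
np.set_printoptions(precision=1,suppress=True)
o=[]
for n in('side','top'):
    s=viewer.snapshot(n);f=s['frame'];o.append(f[110:270,260:420] if n=='side' else f[130:290,130:290])
    P=pts(s);H=hsv(s); h,sa,v=H[...,0],H[...,1],H[...,2]
    X,Y,Z=P[...,0],P[...,1],P[...,2]
    m=(X>580)&(X<700)&(Y>40)&(Y<234)&(Z>54)&(Z<80)&((h<8)|(h>170))&(sa>120)
    Q=P[m]; r=cv2.minAreaRect(Q[:,:2].astype(np.float32)); print(n,m.sum(),r,cv2.boxPoints(r).ravel(),np.median(Q[:,2]))
    m=(X>580)&(X<700)&(Y>-60)&(Y<12)&(Z>35)&(Z<55); Q=P[m]; print("fork",m.sum(),Q.min(0),Q.max(0),Q.mean(0)) if m.any() else 0
cv2.imwrite('pics/a5.png',cv2.resize(cv2.hconcat(o),(800,400),interpolation=2))
E
```

```text
time: 5.92
tool_pos: [642.7, -129.8, 152.9]
tcp_rot: [179.1, -0.2, 93.8]
ft_force: [-0.3, 0.6, 0.4]
finger_gap: 85.0
side 353 ((642.4135131835938, 114.70887756347656), (64.22489929199219, 110.70243072509766), 1.9286571741104126) [608.5 168.9 612.2  58.3 676.4  60.5 672.6 171.1] 58.38942088451093
fork 147 [624.4 -24.4  35. ] [670.4  11.9  46.1] [648.8  -4.9  40.5]
top 427 ((641.3059692382812, 114.87248229980469), (58.93403244018555, 111.7373046875), 1.903948426246643) [610.  169.7 613.7  58.1 672.6  60.  668.9 171.7] 60.335490159764305
fork 140 [627.  -25.1  35. ] [668.5  10.2  50.5] [647.   -6.1  43.2]
```

View pics/a5.png

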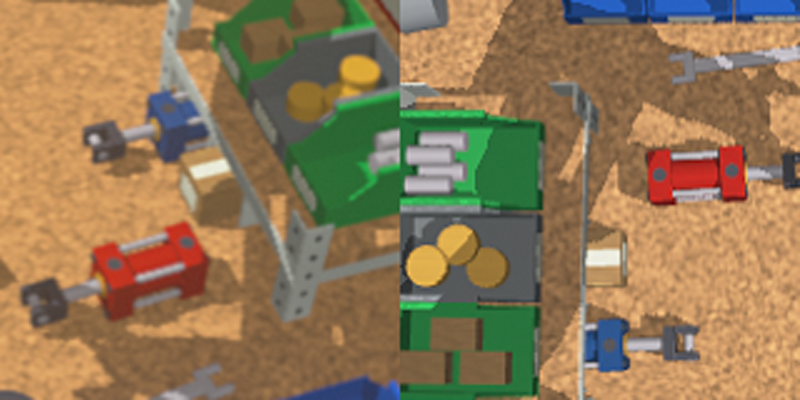

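```bash
python3 -m pendant '[0,30,0,-0.025,85,0,38,0,0,85,0,38,0,0,85,0,38,0,0,85,0,38,0,0,85,0,28,0,0,85,0,14,0,0,85,0,0,0,0,85,0,0,0,0,85]'
```

```text
time: 6.77
tool_pos: [639.1, 110.6, 160.4]
tcp_rot: [178.9, -0.4, 92.1]
ft_force: [1.2, -0.1, 0.4]
finger_gap: 85.0
```

```bash
python3 -m pendant '[3,-4,-25,0,85,0,0,-30,0,85,0,0,-30,0,85,0,0,-25,0,85,0,0,-10,0,85,0,0,0,0,85,0,0,0,0,85]'
```

```text
time: 7.35
tool_pos: [643.6, 105.0, 42.9]
tcp_rot: [178.5, -0.4, 92.1]
ft_force: [-0.1, -0.0, 0.5]
finger_gap: 85.0
```

```bash
python3 -m pendant '[-1,0,-12,0,85,0,0,-12,0,85,0,0,-4,0,70,0,0,0,0,55]'; python3 -m pendant '[0,0,0,0,40,0,0,0,0,40,0,0,0,0,40,0,0,0,0,40]' 80
```

```text
time: 7.68
tool_pos: [646.3, 104.4, 18.2]
tcp_rot: [178.0, -0.4, 92.1]
ft_force: [0.3, -0.4, 0.0]
finger_gap: 63.5
time: 8.02
tool_pos: [645.7, 104.4, 18.7]
tcp_rot: [178.1, -0.4, 92.1]
ft_force: [0.2, -1.1, -2.6]
finger_gap: 49.7
```

```bash
python3 -c "
from bench import viewer,sensors;import cv2,pickle
o=[]
for n in('side','top'):
    s=viewer.snapshot(n);pickle.dump(s,open(n+'6.pkl','wb'));f=s['frame'];o.append(f[110:270,260:420] if n=='side' else f[130:290,130:290])
cv2.imwrite('pics/a6.png',cv2.resize(cv2.hconcat(o),(800,400),interpolation=2))"
```

```text
(no output)
```

View pics/a6.png

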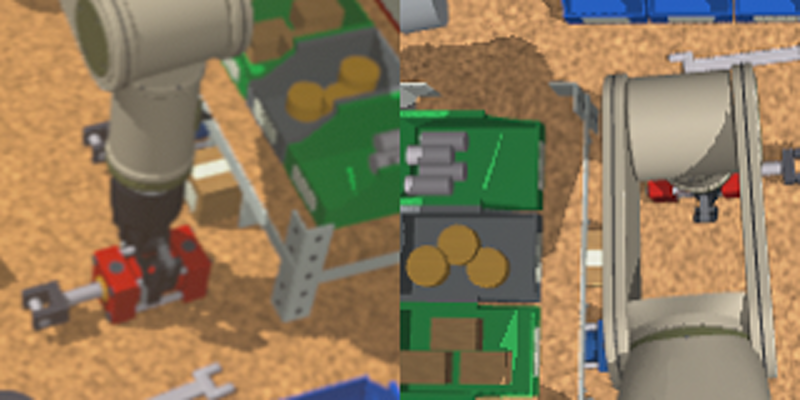

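```bash
python3 -m pendant '[0,0,3,0,40,0,0,8,0,40,0,-3,15,0,40,0,-5,20,0,40,0,-5,25,0,40,0,-5,25,0,40,0,-5,20,0,40,0,-5,14,0,40,0,0,0,0,40]' 80; python3 -c "
from bench import viewer,sensors;import cv2,pickle
o=[]
for n in('side','top'):
    s=viewer.snapshot(n);f=s['frame'];o.append(f[90:250,240:400] if n=='side' else f[130:290,130:290])
cv2.imwrite('pics/a7.png',cv2.resize(cv2.hconcat(o),(800,400),interpolation=2))"
```

```text
time: 8.87
tool_pos: [637.7, 75.7, 150.0]
tcp_rot: [179.0, -0.4, 92.2]
ft_force: [1.4, -0.5, -5.4]
finger_gap: 50.1
```

View pics/a7.png

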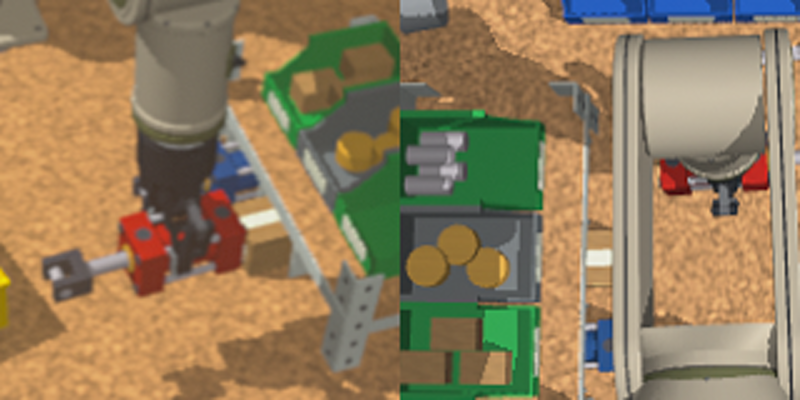

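The cylinder is held level and off the bench. Next I'll carry it to the crate.

```bash
python3 -m pendant '[-8,-12,0,0.01,40,-16,-24,0,0.02,40,-17,-26,0,0.02,40,-17,-26,0,0.02,40,-17,-26,0,0.02,40,-17,-26,0,0.02,40,-17,-26,0,0.02,40,-17,-26,0,0.02,40,-17,-26,0,0.02,40,-14,-22,0,0.02,40,-8,-12,0,0.01,40,0,0,0,0,40]' 80
```

```text
time: 9.97
tool_pos: [448.4, -173.7, 120.6]
tcp_rot: [-179.0, -1.4, 104.7]
ft_force: [0.0, 0.7, -5.9]
finger_gap: 49.5
```

```bash
python3 -m pendant '[3,-8,6,0,40,3,-8,6,0,40,3,-5,2,0,40,0,0,0,0,40,0,0,0,0,40]' 80
python3 - <<'E'
from bench import viewer,sensors;import cv2,pickle,numpy as np
from h import *
np.set_printoptions(precision=1,suppress=True)
o=[]
for n in('side','top'):
    s=viewer.snapshot(n);f=s['frame'];o.append(f[130:280,90:270] if n=='side' else f[170:320,290:470])
    P=pts(s);H=hsv(s); h,sa,v=H[...,0],H[...,1],H[...,2]
    X,Y,Z=P[...,0],P[...,1],P[...,2]
    m=(X>350)&(X<650)&(Y<-50)&(Y>-430)&(Z>90)&(Z<180)&((h<8)|(h>170))&(sa>120)
    k,l,st,c=cv2.connectedComponentsWithStats(m.astype(np.uint8))
    for i in range(1,k):
        if st[i,4]>15: Q=P[l==i]; print(n,st[i],np.percentile(Q,[2,50,98],axis=0).ravel())
cv2.imwrite('pics/a8.png',cv2.resize(cv2.hconcat(o),(800,333),interpolation=2))
E
```

```text
time: 10.38
tool_pos: [457.5, -193.9, 132.0]
tcp_rot: [-178.8, -1.7, 104.7]
ft_force: [-0.2, 0.9, -6.1]
finger_gap: 49.4
side [195 143  19  28 253] [ 421.6 -165.3  133.6  459.6 -145.5  171.1  476.6 -127.4  177. ]
side [166 156  21  30 248] [ 442.9 -241.6  125.5  474.2 -224.2  170.   498.4 -200.8  175.7]
side [205 166   6   7  16] [ 465.8 -148.8  121.3  473.7 -146.   126.8  479.8 -136.1  147.9]
top [335 255  20  24 245] [ 416.1 -168.8  134.4  453.1 -141.   174.   471.4 -125.9  179.3]
```

View pics/a8.png

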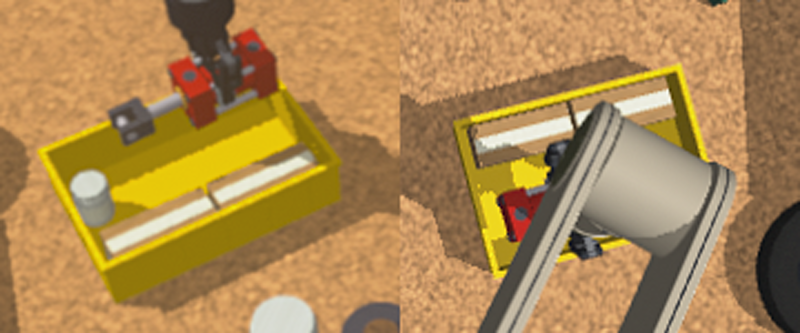

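```bash
python3 -m pendant '[0,-3,-8,0,40,0,0,-14,0,40,0,0,-16,0,40,0,0,-14,0,40,0,0,-10,0,40,0,0,-4,0,40,0,0,0,0,40]' 80
```

```text
time: 11.07
tool_pos: [457.7, -195.2, 61.1]
tcp_rot: [-178.8, -1.7, 104.9]
ft_force: [0.0, -0.2, -6.5]
finger_gap: 49.8
```

```bash
python3 -m pendant '[0,-1,-8,0,40,0,0,-10,0,40,0,0,-8,0,40,0,0,-4,0,40,0,0,-2,0,40,0,0,0,0,40]' 80
```

```text
time: 11.57
tool_pos: [458.8, -196.7, 27.2]
tcp_rot: [-178.9, -1.6, 104.9]
ft_force: [-0.7, -0.2, -6.6]
finger_gap: 49.7
```

```bash
python3 -m pendant '[0,0,-2,0,40,0,0,-2,0,40,0,0,-1,0,40]' 80
python3 - <<'E'
from bench import viewer;import cv2
o=[]
for n in('side','top'):
    s=viewer.snapshot(n);f=s['frame'];o.append(f[130:280,90:270] if n=='side' else f[170:320,290:470])
cv2.imwrite('pics/a9.png',cv2.resize(cv2.hconcat(o),(800,333),interpolation=2))
E
```

```text
time: 11.82
tool_pos: [458.9, -196.0, 25.1]
tcp_rot: [-178.9, -1.7, 105.0]
ft_force: [-6.3, 0.9, 2.7]
finger_gap: 50.0
```

View pics/a9.png

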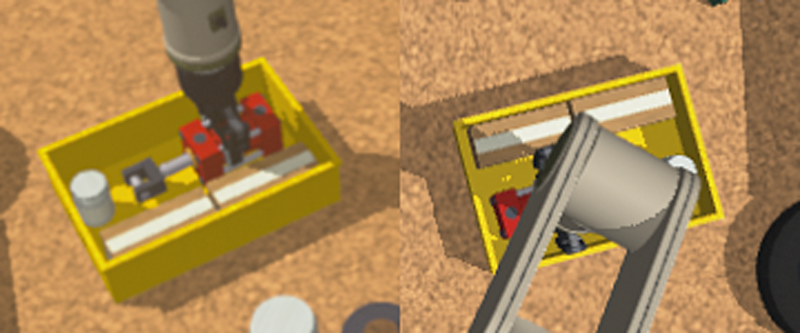

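The cylinder is on the crate floor: the vertical force has changed from -6.6 to +2.7 N. Now I'll open partway and retreat.

```bash
python3 -m pendant '[0,0,0,0,52,0,0,0,0,57,0,0,0,0,64,0,0,0,0,68,0,0,0,0,68]'; python3 -m pendant '[0,0,8,0,68,0,0,12,0,68,0,0,20,0,68,0,0,25,0,68,0,0,30,0,68,0,0,30,0,68,0,0,30,0,68,0,0,0,0,68]'
```

```text
time: 12.33
tool_pos: [462.6, -198.3, 29.5]
tcp_rot: [-179.2, -1.4, 105.0]
ft_force: [1.0, -0.3, 0.2]
finger_gap: 68.2
time: 13.0
tool_pos: [461.3, -197.4, 197.9]
tcp_rot: [-179.3, -1.3, 105.0]
ft_force: [0.5, -0.6, 1.2]
finger_gap: 68.3
```

```bash
python3 -m pendant '[30,30,5,0,68,30,30,5,0,68,30,30,0,0,68,30,30,0,0,68,20,30,0,0,68,0,30,0,0,68,0,0,0,0,68,0,0,0,0,68]'
python3 - <<'E'
from bench import viewer,sensors;import cv2,pickle,numpy as np
from h import *
np.set_printoptions(precision=1,suppress=True)
o=[]
t=np.radians(104);R=np.array([[np.cos(t),np.sin(t)],[-np.sin(t),np.cos(t)]])
for n in('side','top'):
    s=viewer.snapshot(n);f=s['frame'];o.append(f[100:300,90:450] if n=='side' else f[150:350,120:480])
    P=pts(s);H=hsv(s); h,sa,v=H[...,0],H[...,1],H[...,2]
    X,Y,Z=P[...,0],P[...,1],P[...,2]
    m=(X>350)&(X<650)&(Y<-50)&(Y>-430)&(Z>50)&(Z<120)&((h<8)|(h>170))&(sa>120)
    Q=P[m]; C=(Q[:,:2]-[500.6,-245.7])@R.T; print(n,"red in crate frame",np.percentile(C,[1,99],axis=0).ravel(),"z",np.percentile(Q[:,2],[2,50,98]))
print(sensors.sense()["finger_gap"])
cv2.imwrite('pics/a10.png',cv2.resize(cv2.vconcat(o),(540,600),interpolation=2))
E
```

```text
time: 13.67
tool_pos: [605.0, -15.9, 223.1]
tcp_rot: [179.6, -0.7, 104.6]
ft_force: [-0.7, -0.6, 0.2]
finger_gap: 68.3
side red in crate frame [ 13.4  -4.  123.1  55.1] z [51.7 61.6 68. ]
top red in crate frame [ 14.7   1.  123.   57.8] z [52.2 63.7 70.4]
67.89546727759927
```

View pics/a10.png

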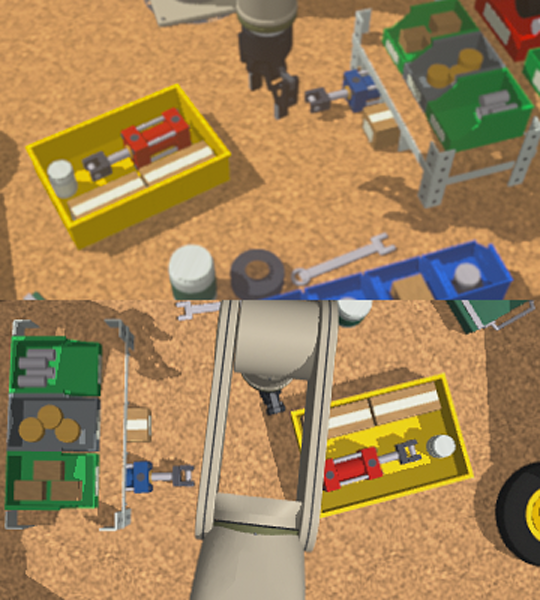

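The pictures show the cylinder lying flat in the lane, its top at about 65 mm and its tail at crate x of about 124 mm. The cartons, tin and rack stock look unmoved, and the arm is well away from everything.

```bash
python3 -c "
from bench import job
print(job.hand_in())"
```

```text
the job is handed in; nothing more can be done
None
```

I drew the red cylinder out by its rod until its tail was about 65 mm clear of the shelf edge. I then regripped it on the barrel, carried it to the crate, set it on the floor of the free lane and handed the job in at about 14 s.

**Last checks:**
- **Cylinder:** it lies flat. The block tops measured 62–64 mm above the bench, with the highest reading about 70 mm against the 75 mm rim. In the crate frame, the tail end is at x ≈ 124 mm and the body spans y ≈ 0 to 56 mm. These figures come from the calibrated cameras, good to about 2 mm.
- **Setting down:** the vertical wrist force went from -6.6 to +2.7 N before I opened the fingers, so the cylinder was on the floor when released.
- **Other goods:** the cartons, tin, blue cylinder, boxed part, wrench, pulley and grease tin look unmoved in the last pictures. I judged this by eye and did not measure their positions again.
- **Robot:** the gripper was clear of everything, with wrist force near zero.

**Not as planned:** when the fingers closed on the rod, the tool rose about 13 mm and the cylinder slid about 10 mm sideways in its bay. Its height did not change, and I steered it back while pulling.

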